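# Bring the lamp over the sugar casting

## Robot

A 6-joint arm with a two-finger parallel gripper is mounted at the origin on the work surface. World frame = base frame: x ahead of the robot, y to its left, z up, the work surface at z = 0. Lengths are in mm, angles in rad, forces in N, time in s.
With the tool pointing down it reaches from about 300 to 875 mm from the base axis. Payload 6.4 kg.
Tool frame: the origin (TCP) lies at the very end of the fingers, on their centre line; the grasp point (between the pads) lies 19 mm behind it; z points along the fingers, y is the line along which they close (so a half turn about z gives the same grasp; the last joint's range is limited). The gripper opens to 85 mm and grips with 20 to 120 N. Pads are 22 mm wide; open, the fingers measure 114 mm over their backs; the gripper's body (76 mm by 85 mm) begins 54 mm behind the grasp point. The pads swing forward as they close: fully open they stand 13 mm farther back than shut.
Start: joints at [1.051, 0.181, 1.607, -0, 1.354, -0.206], TCP at [177.477, 546.94, 205.988] pointing down, gripper open.
Joint ranges: [-2.99, 2.99], [-0.89, 2.07], [0.3, 2.58], [-1.14, 4.28], [0, 2.63], [-3.12, 3.12]. Speed limits (rad/s): [2.57, 2.57, 3.01, 3.14, 3.14, 3.14].

## Interface

Orientations are given as a unit quaternion [w, x, y, z].
In Python, from rig import r gives the robot as it stands.
- The arm moves only by the tool servo_tool, never from a script. Its argument "plan" is a list of rows, each an object of numbers: "x", "y", "z": the shift along the tool's x, y, z in m; "turn": the turn about the tool's z in rad. In form: [{"x": .., "y": .., "z": .., "turn": ..}, ...]. A call has 1 to 12 rows; each row is the pose to reach, as a shift and turn from the pose commanded when the call began, along the tool's axes at that moment; what a row does not reach only later rows make up. A row lasts 1/12 s, in which the tool goes at most 41.7 mm and 7.16 degrees, less where a joint would pass 70% of its speed; a pose out of reach is approached as far as the arm can. A call with a gripper value outside its range is refused whole. "claw" is the finger opening in m, from 0 to 0.0854, set as the call begins (left out, the last holds). The fingers move at their own pace and stop on an object; "force" is the grip in N (left out, the last holds). Time passes only in rows, so rows that repeat a pose let the fingers close. It gives the time, the measured TCP pose, the force, the opening and the grip force at its end, in the units of the state.
- r.observe(): the state, without advancing time (a new reading comes with each control period).
- r.grab_frame(name): name is "scene" or "top" or "wrist"; returns the picture (384x512x3 uint8, red, green, blue); there is no depth.
- r.camera_info(name): a dict with "camera_matrix" (3x3 intrinsics, pixels), "dist_coeffs" ([k1, k2, p1, p2, k3] as OpenCV has them; the pictures are not rectified), "rvec" (rotation vector, rad) and "tvec" (3), from world to camera coordinates, as OpenCV has them; the wrist camera has in their place "mount" (4x4, takes a point from camera to tool coordinates, whose origin is the TCP and whose axes are the flange's). Camera axes: x right, y down, z forward; pixel columns grow to the right and rows downward; lengths in mm; the calibration is good to about 2 mm. A picture is of the moment at which its call begins: read the wrist's pose just before it. camera_info takes no time and is no camera call.
- r.job_done(): hands the job in; it is judged then, once.
Trained networks look in the newest picture that a camera, given by its name, has taken for a name from the list of things; names that differ only in an ending like _2 or _b are one class to them, and where a whole thing is asked for, a point or a joint stands for the part that bears it (a point fixed in the world has none). Each returns a list of dicts, best first, with "confidence" (0 to 1); they miss things now and then, are a little off and sometimes report something else, mostly with a low value. They report only what shows in the picture. A call takes as long as a camera call. They do not tell look-alikes from the thing itself.
- r.find_in(camera, target): "extent" ([centre column, centre row, width, height] in pixels, round what is visible of it).
The state is a dict: "t": time; "joints": joint angles; "joint_velocities": joint speeds; "joint_torque": joint torques, N m; "ee_pos": TCP position; "orientation": TCP orientation; "wrist_force": force on the tool from outside, world axes, zero at the start; "torque": the same for the moment, N m; "finger_gap": finger opening in mm; "grasp_force": force on a finger pad.
Only numpy, scipy, OpenCV 4.12 (cv2) and the standard library are available. Lean on these libraries where they do the work, as an engineer would, in place of code of your own. Each camera call takes 0.05 s, during which the arm holds its last target. There are 200 camera calls.

## Task

Stand the teal sugar casting upright in the middle of the red mat, setting it down without dropping it. Then squeeze the lamp carriage's yellow release lever against the black grip post and, keeping it squeezed, slide the carriage along its rail until the lamp hangs over the casting; let go so that the yellow tooth drops fully into the notch there. Leave the black mould, the orange bowl and the white bottle where they are.

Things in the scene. Friction and masses are not known exactly. Their poses are not given: they have to be found in the camera images.
- rail: Notched rail fixed to the table, 105 mm deep (x), 470 mm long (y), 28 mm high. Origin: on the table under the rail's middle line; y axis along the rail (slide direction), x axis away from the robot. 18 mm wide notches at y = -150, -75, 0, 75, 150 mm in the dark strip at its robot side. Mat and mould stand at x = 200 mm, one at y = 150, the other at y = -150 mm (which is which varies).
- carriage (a joint): Position in m of the red lamp carriage along the rail's y axis: 0 = middle notch, where it starts latched; notches at -0.15, -0.075, 0, 0.075, 0.15; end stops at +-0.185. About 1 kg; slides with 3 to 4 N while the lever is squeezed, else locked (about 3.5 mm play each way). Block 62 x 70 mm, its top 44 mm above the table; a low arm leads in +x to the lamp's column, 130 mm away.
- lever (a joint): Angle in rad of the yellow release lever: 0 = released, tooth fully down in a notch; 0.30 = fully squeezed. The tooth is clear of the notches above about 0.17 (squeeze fully to be safe). Spring: about 4 N at rest, 8 N fully squeezed, at grip height. Let go between notches, the tooth rests on top of the strip and the lever stays near 0.16.
- grip (a point): Pinch point on the carriage (moves with it), 105 mm above the table. Black fixed post on its +x side (outer face 25 mm off), yellow lever on its -x side (24 mm off, released): upright plates 40 mm wide along the rail, tops 125 mm high, free above 58 mm; 53 mm across at the tops, 33 mm squeezed. Pinch from above, closing along the rail's x. Nothing else within 90 mm in x at this height.
- lamp (a point): Centre of the underside of the white bell-shaped lamp, 200 mm above the table and 200 mm beyond grip in the rail's x; moves with the carriage. Bell 94 mm wide at its rim, 88 mm tall; its neck reaches 320 mm above the table; column 16 mm thick, 70 mm on the robot side of this point.
- casting: Teal sugar casting, a round column on a foot, 97 mm tall, 0.2 to 0.35 kg: foot 64 mm across and 10 mm high, then a plain cylinder 48 mm across from 20 to 78 mm height, rounded top. Origin: centre of its underside; z up along it. Starts standing on the table beside one end of the rail (left or right varies).
- mat: Red square mat fixed to the table, 90 x 90 x 3 mm. Origin: centre of its underside; axes parallel to the rail's.
- mould: Black round mould, open on top, 116 mm across, 45 mm high. Origin: centre of its underside. Bystander.
- bowl: Orange bowl, 110 mm across, 50 mm high. Origin: centre of its underside. Bystander, beside the other end of the rail from the casting.
- bottle: White bottle, 60 mm across, 150 mm tall. Origin: centre of its underside. Bystander beyond the lamp.
Not all that is in view belongs to the job. Of the things that look like the casting, take the one that is farthest to the robot's right at the start.

How it is judged:
By the outcome, as a careful person would: the job done as asked, in the order asked, and still so for the second after the job is handed in, with the robot touching nothing.
It also fails if it takes over 59 s, if anything falls off the work surface, if the arm or the gripper's body presses on something with over 40 N, if the wrist force passes 120 N, or if a joint passes its speed limit or range.

## Working session

There is one attempt and no reset: what is moved stays moved. The work goes in short steps, Python scripts to look and compute and a tool call to move; the robot and the scene stay as the last step left them, time stands still between calls to the robot, and variables do not carry over. Pictures are saved under pics/ and viewed, at most 10 in all, crops included, and the job is handed in when it is done.

Besides the shell and the picture viewer there is one more tool, called by a JSON object that holds its "op" and its "data". servo_tool: Moves the arm, as the interface text tells. Its arguments: {"type":"object","properties":{"plan":{"type":"array","items":{"type":"object","properties":{"x":{"type":"number"},"y":{"type":"number"},"z":{"type":"number"},"turn":{"type":"number"}}}},"claw":{"type":"number"},"force":{"type":"number"}},"required":["plan"]}

```bash
mkdir -p pics; ls; cat > h.py <<'E'
import numpy as np,cv2
from rig import r
def ray(cam,uv):
    c=r.camera_info(cam);K=np.array(c["camera_matrix"],float);d=np.array(c["dist_coeffs"],float)
    n=cv2.undistortPoints(np.array([[uv]],float),K,d)[0,0]; v=np.array([n[0],n[1],1.])
    if "mount" in c:
        s=r.observe();w,x,y,z=s["orientation"]
        from scipy.spatial.transform import Rotation as R
        T=np.eye(4);T[:3,:3]=R.from_quat([x,y,z,w]).as_matrix();T[:3,3]=s["ee_pos"]
        M=T@np.array(c["mount"]);return M[:3,3],M[:3,:3]@v
    Rm=cv2.Rodrigues(np.array(c["rvec"],float))[0];t=np.array(c["tvec"],float).ravel()
    return -Rm.T@t,Rm.T@v
def at(cam,uv,z):
    o,v=ray(cam,uv);return o+v*(z-o[2])/v[2]
def proj(cam,P):
    c=r.camera_info(cam)
    return cv2.projectPoints(np.array(P,float).reshape(-1,1,3),np.array(c["rvec"],float),np.array(c["tvec"],float),np.array(c["camera_matrix"],float),np.array(c["dist_coeffs"],float))[0][:,0]
def save(cam,name):
    im=r.grab_frame(cam);cv2.imwrite("pics/"+name,cv2.cvtColor(im,cv2.COLOR_RGB2BGR));return im
E
python3 - <<'E'
from h import *
a=save("top","a.png");b=save("scene","b.png")
cv2.imwrite("pics/ab.png",cv2.cvtColor(np.vstack([a,b]),cv2.COLOR_RGB2BGR)[:, :])
s=r.observe();print(s["ee_pos"],s["orientation"],s["t"])
for n in ["rail","casting","mat","mould","bowl","bottle","grip","lever","carriage","lamp"]:
    for q in r.find_in("top",n)[:4]:print(n,np.round(q["extent"]),round(q["confidence"],2),np.round(at("top",q["extent"][:2],0)))
E
```

```text
pics
[177.21960402 546.4725921  205.19561947] [-2.88547539e-04  1.56285575e-01  9.87711608e-01 -7.18194350e-04] 0.1
rail [252. 181. 139. 119.] 0.6 [548.   8.   0.]
casting [347. 283.  22.  18.] 0.87 [ 197. -314.    0.]
casting [346. 237.  22.  18.] 0.67 [ 354. -315.    0.]
casting [316. 259.  17.  18.] 0.67 [ 279. -210.    0.]
mat [300. 162.  25.  26.] 0.57 [ 614. -163.    0.]
mould [213. 153.  32.  33.] 0.67 [649. 146.   0.]
mould [259. 178.  32. 107.] 0.4 [557. -18.   0.]
bowl [301. 161.  29.  26.] 0.16 [ 620. -164.    0.]
bottle [242. 114.  17.  26.] 0.74 [794.  45.   0.]
grip [259. 177.  31. 103.] 0.82 [561. -16.   0.]
lever [257. 221.  17.  12.] 0.39 [407.  -9.   0.]
carriage [260. 177.  33. 112.] 0.84 [561. -19.   0.]
lamp [259. 178.  34. 102.] 0.8 [559. -18.   0.]
```

View pics/a.png

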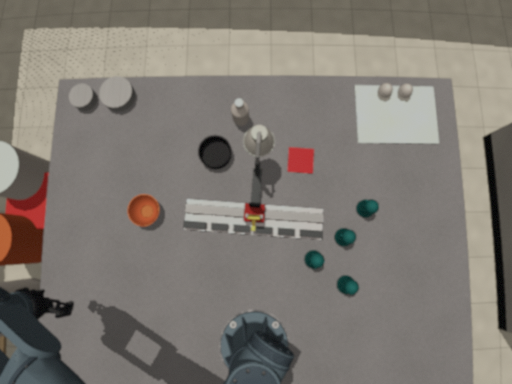

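View pics/b.png

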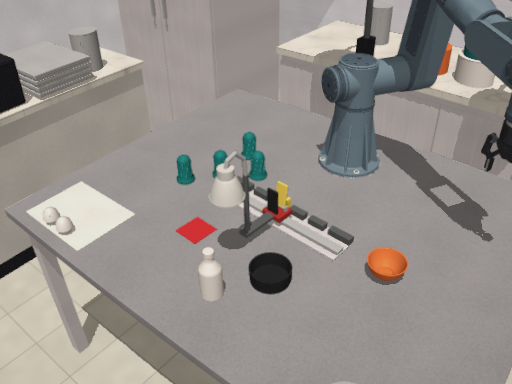

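Top view: rail about (254,220), red carriage (255,212), lamp (259,140), mat (301,160), mould (215,153), bowl (144,210), bottle (240,108). The things that could be the casting are at (368,208), (346,237), (315,260) and (348,285). The robot's right is image right, so I choose (368,208). Next I check that choice in a crop and measure.

```bash
python3 - <<'E'
from h import *
a=cv2.imread("pics/a.png");b=cv2.imread("pics/b.png")
c=cv2.resize(a[190:305,290:390],None,fx=5,fy=5,interpolation=cv2.INTER_CUBIC);cv2.imwrite("pics/c.png",c)
def blobs(im,f,mn=20):
    B,G,R_=[im[...,i].astype(int) for i in range(3)]
    n,l,s,ce=cv2.connectedComponentsWithStats(f(R_,G,B).astype(np.uint8))
    return [(s[i],ce[i],l==i) for i in range(1,n) if s[i][4]>mn]
teal=lambda R,G,B:(G>R+25)&(B>R+20)
red=lambda R,G,B:(R>130)&(G<60)&(B<60)
for cam,im in(("top",a),("scene",b)):
    for s,ce,m in blobs(im,teal): print(cam,"teal",s,ce.round(1),at(cam,ce,48).round(0))
    for s,ce,m in blobs(im,red): 
        print(cam,"red",s,ce.round(1),at(cam,ce,3).round(0),at(cam,ce,44).round(0))
        q=cv2.boxPoints(cv2.minAreaRect(np.argwhere(m)[:,::-1].astype(np.float32)));print([at(cam,p,3)[:2].round().tolist() for p in q])
# rail corners
hsv=cv2.cvtColor(a,cv2.COLOR_BGR2HSV);w=((hsv[...,2]>165)&(hsv[...,1]<30)).astype(np.uint8);w[:190]=0;w[245:]=0;w[:,:170]=0;w[:,335:]=0
n,l,s,ce=cv2.connectedComponentsWithStats(w)
P=np.argwhere((w>0))[:,::-1].astype(np.float32)
q=cv2.minAreaRect(P);print(len(P),q);B=cv2.boxPoints(q);print([at("top",p,28)[:2].round().tolist() for p in B])
print(at("top",q[0],28))
print(proj("top",[[0,0,0],[500,0,0],[500,100,0]]),ray("top",(256,192))[0],ray("scene",(256,192))[0])
E
```

```text
top teal [357 200  21  16 266] [367.  207.2] [ 450. -377.   48.]
top teal [335 229  21  16 255] [344.8 236.5] [ 353. -298.   48.]
top teal [305 251  19  17 237] [314.1 259.1] [ 281. -195.   48.]
top teal [338 276  20  18 271] [347.3 285. ] [ 197. -302.   48.]
top red [289 149  24  24 509] [300.5 160.2] [ 621. -163.    3.] [ 611. -158.   44.]
[[583.0, -119.0], [664.0, -125.0], [659.0, -206.0], [578.0, -199.0]]
top red [  6 199  39  30 494] [ 28.9 213.1] [432. 809.   3.] [429. 782.  44.]
[[385.0, 900.0], [491.0, 903.0], [483.0, 754.0], [379.0, 752.0]]
top red [245 204   8  10  36] [248.  209.2] [448.  21.   3.] [445.  20.  44.]
[[458.0, 42.0], [468.0, 26.0], [436.0, 6.0], [426.0, 22.0]]
scene teal [464  46  14  14  71] [469.   53.8] [-1291.    16.    48.]
scene teal [241 132  26  49 706] [253.6 157.1] [ 258. -236.   48.]
scene teal [213 150  14  28 189] [218.3 159.9] [ 347. -322.   48.]
scene teal [177 155  18  30 408] [184.3 170.3] [ 466. -369.   48.]
scene red [263 207  28  13 119] [277.8 212.6] [411. -15.   3.] [453.  16.  44.]
[[461.0, -37.0], [416.0, -69.0], [372.0, 4.0], [418.0, 35.0]]
scene red [177 218  39  26 516] [195.7 230.1] [ 630. -159.    3.] [ 662. -122.   44.]
[[666.0, -203.0], [552.0, -202.0], [591.0, -115.0], [698.0, -121.0]]
1879 ((253.24559020996094, 218.6848602294922), (136.51487731933594, 30.213520050048828), 4.23639440536499)
[[380.0, 236.0], [482.0, 231.0], [447.0, -231.0], [347.0, -220.0]]
[414.21903607   3.09821033  28.        ]
[[254.28699144 343.94865985]
 [254.1943206  194.44828485]
 [225.39537382 194.48211061]] [ 334.78942229   -6.48121226 1245.15804238] [1368.98428664  691.1797984   945.47136497]
```

View pics/c.png

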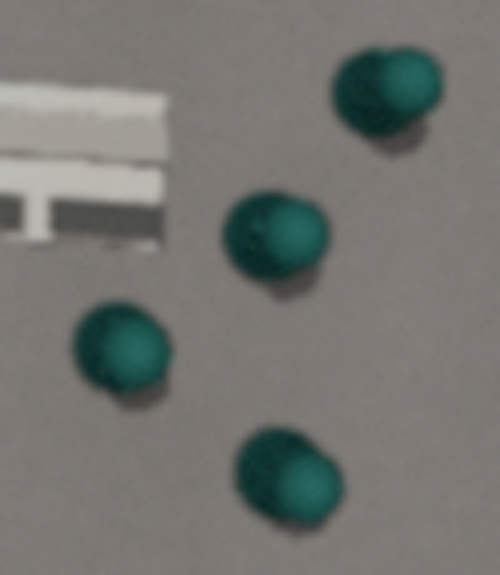

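The crop shows four separate standing teal castings. The one at crop (388,92), pixel (367,207) in the top view, is the rightmost, at about (452,-377). That fits the reach and sits beside the rail's right end. The rail yaw is about -0.073, so I turn the tool to the rail's axes on the way over.

{"op": "servo_tool", "data": {"plan": [{"x": -0.35, "y": -0.355, "z": 0, "turn": 1.33}, {"x": -0.35, "y": -0.355, "z": 0, "turn": 1.33}, {"x": -0.35, "y": -0.355, "z": 0, "turn": 1.33}, {"x": -0.35, "y": -0.355, "z": 0, "turn": 1.33}, {"x": -0.35, "y": -0.355, "z": 0, "turn": 1.33}, {"x": -0.35, "y": -0.355, "z": 0, "turn": 1.33}, {"x": -0.35, "y": -0.355, "z": 0, "turn": 1.33}, {"x": -0.35, "y": -0.355, "z": 0, "turn": 1.33}, {"x": -0.35, "y": -0.355, "z": 0, "turn": 1.33}, {"x": -0.35, "y": -0.355, "z": 0, "turn": 1.33}, {"x": -0.35, "y": -0.355, "z": 0, "turn": 1.33}, {"x": -0.35, "y": -0.355, "z": 0, "turn": 1.33}], "claw": 0.085}}

```text
t: 1.6
ee_pos: [401.5, 99.1, 206.5]
orientation: [0.001, 0.734, 0.679, 0.001]
wrist_force: [0.6, 0.9, -0.4]
finger_gap: 85.2
grasp_force: 0.0
```

{"op": "servo_tool", "data": {"plan": [{"x": -0.47, "y": 0.085}, {"x": -0.47, "y": 0.085}, {"x": -0.47, "y": 0.085}, {"x": -0.47, "y": 0.085}, {"x": -0.47, "y": 0.085}, {"x": -0.47, "y": 0.085}, {"x": -0.47, "y": 0.085}, {"x": -0.47, "y": 0.085}, {"x": -0.47, "y": 0.085}, {"x": -0.47, "y": 0.085}, {"x": -0.47, "y": 0.085}, {"x": -0.47, "y": 0.085}]}}

```text
$.plan[0]: bad value
```

```bash
python3 - <<'E'
from h import *
s=r.observe();print(s["ee_pos"],s["orientation"],s["t"])
a=save("wrist","d.png");c=r.camera_info("wrist");print(np.round(c["mount"],2),c["camera_matrix"])
for q in r.find_in("wrist","casting")[:4]:
  u,v,w,h=q["extent"];print(np.round(q["extent"]),q["confidence"],at("wrist",(u,v),97).round(),at("wrist",(u,v),48).round())
E
```

```text
[401.49423509  99.12525831 206.51611292] [5.46451667e-04 7.34044329e-01 6.79101120e-01 5.42386363e-04] 1.6
[[   0.     -0.97   -0.26   66.42]
 [   1.      0.     -0.      0.21]
 [   0.     -0.26    0.97 -167.66]
 [   0.      0.      0.      1.  ]] [[268.09864373   0.         252.32722668]
 [  0.         268.09864373 192.53918847]
 [  0.           0.           1.        ]]
```

View pics/d.png

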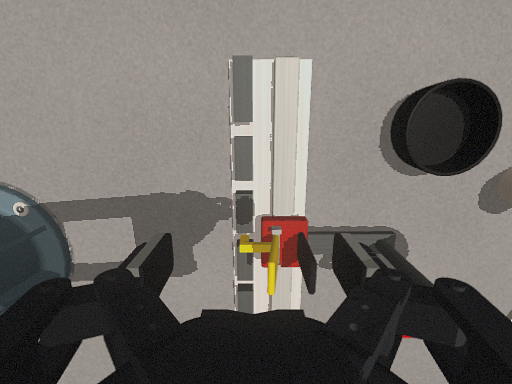

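The wrist picture (the move was refused, so it is from the start of the call) shows the rail nearly vertical in the image, so the tool is aligned with it. The lever top is at about (272,293), the black post top at (313,290) and the mould at (446,127).

```bash
python3 - <<'E'
from h import *
for n,p,z in [("lever",(272,293),125),("post",(313,290),125),("blk l",(262,242),44),("blk r",(307,242),44),("blk top",(284,217),44),("rail l",(232,150),28),("rail r",(311,150),28),("notch0b",(244,287),28),("notch75",(244,185),28),("notch150",(244,130),28),("rail lt",(232,57),28),("rail lb",(235,310),28)]:print(n,at("wrist",p,z).round(1))
E
```

```text
lever [415.7 -18.  125. ]
post [459.7 -17.9 125. ]
blk l [409.4   3.4  44. ]
blk r [469.7  -1.5  44. ]
blk top [440.6  36.7  44. ]
rail l [380.2 127.2  28. ]
rail r [481.2 119.1  28. ]
notch0b [377.7 -74.8  28. ]
notch75 [391.4  80.   28. ]
notch150 [397.7 150.9  28. ]
rail lt [391.  235.6  28. ]
rail lb [ 360.5 -113.7   28. ]
```

{"op": "servo_tool", "data": {"plan": [{"x": -0.47, "y": 0.085, "z": 0, "turn": 0}, {"x": -0.47, "y": 0.085, "z": 0, "turn": 0}, {"x": -0.47, "y": 0.085, "z": 0, "turn": 0}, {"x": -0.47, "y": 0.085, "z": 0, "turn": 0}, {"x": -0.47, "y": 0.085, "z": 0, "turn": 0}, {"x": -0.47, "y": 0.085, "z": 0, "turn": 0}, {"x": -0.47, "y": 0.085, "z": 0, "turn": 0}, {"x": -0.47, "y": 0.085, "z": 0, "turn": 0}, {"x": -0.47, "y": 0.085, "z": 0, "turn": 0}, {"x": -0.47, "y": 0.085, "z": 0, "turn": 0}, {"x": -0.47, "y": 0.085, "z": 0, "turn": 0}, {"x": -0.47, "y": 0.085, "z": 0, "turn": 0}]}}

```text
t: 2.7
ee_pos: [451.5, -377.5, 205.9]
orientation: [0.001, 0.733, 0.68, -0.0]
wrist_force: [0.0, 0.1, 0.1]
finger_gap: 85.1
grasp_force: 0.0
```

```bash
python3 - <<'E'
from h import *
s=r.observe();print(s["ee_pos"],s["orientation"],s["t"])
a=save("wrist","e.png")
for q in r.find_in("wrist","casting")[:4]:
  u,v,w,h=q["extent"];print(np.round(q["extent"]),q["confidence"],at("wrist",(u,v),97).round(),at("wrist",(u,v),48).round())
E
```

```text
[ 451.52226304 -377.54472789  205.85906769] [ 6.74796376e-04  7.33017017e-01  6.80209839e-01 -4.15220990e-04] 2.7
[167. 120.  74.  52.] 0.97 [ 372. -304.   97.] [ 357. -303.   48.]
[ 43. 132.  86.  50.] 0.8 [ 245. -306.   97.] [ 207. -305.   48.]
[84. 33. 97. 66.] 0.75 [ 308. -221.   97.] [ 281. -205.   48.]
[256. 176.  47.  59.] 0.63 [ 456. -367.   97.] [ 455. -377.   48.]
```

View pics/e.png

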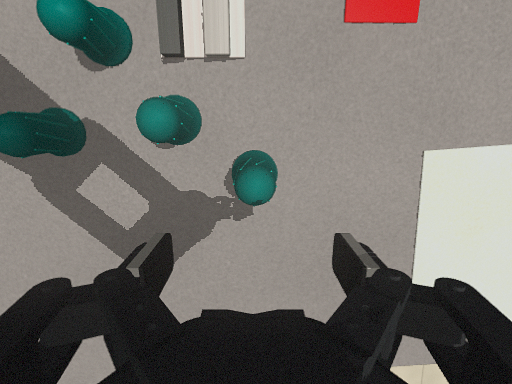

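The picture shows the target standing alone at (256,176), between the fingers' columns. Its neighbours are at (169,120), (43,132) and (84,33). That puts it at about (455,-378), which agrees with the top view, so I go down and grip.

{"op": "servo_tool", "data": {"plan": [{"x": -0.001, "y": 0.0035, "z": 0.03, "turn": 0}, {"x": -0.001, "y": 0.0035, "z": 0.06, "turn": 0}, {"x": -0.001, "y": 0.0035, "z": 0.09, "turn": 0}, {"x": -0.001, "y": 0.0035, "z": 0.12, "turn": 0}, {"x": -0.001, "y": 0.0035, "z": 0.145, "turn": 0}, {"x": -0.001, "y": 0.0035, "z": 0.16, "turn": 0}, {"x": -0.001, "y": 0.0035, "z": 0.166, "turn": 0}, {"x": -0.001, "y": 0.0035, "z": 0.166, "turn": 0}]}}

```text
t: 3.47
ee_pos: [454.3, -372.4, 38.4]
orientation: [-0.002, 0.732, 0.681, 0.0]
wrist_force: [0.1, -0.1, 0.7]
finger_gap: 85.1
grasp_force: 0.0
```

{"op": "servo_tool", "data": {"plan": [{"x": 0, "y": 0, "z": 0, "turn": 0}, {"x": 0, "y": 0, "z": 0, "turn": 0}, {"x": 0, "y": 0, "z": 0, "turn": 0}, {"x": 0, "y": 0, "z": 0, "turn": 0}, {"x": 0, "y": 0, "z": 0, "turn": 0}, {"x": 0, "y": 0, "z": 0, "turn": 0}, {"x": 0, "y": 0, "z": 0, "turn": 0}, {"x": 0, "y": 0, "z": 0, "turn": 0}], "claw": 0.035, "force": 40}}

```text
t: 4.13
ee_pos: [455.5, -376.0, 42.1]
orientation: [0.001, 0.732, 0.681, -0.0]
wrist_force: [-1.0, 1.1, 5.7]
finger_gap: 45.8
grasp_force: 40.4
```

{"op": "servo_tool", "data": {"plan": [{"x": 0, "y": 0, "z": -0.01, "turn": 0}, {"x": 0, "y": 0, "z": -0.03, "turn": 0}, {"x": 0, "y": 0, "z": -0.05, "turn": 0}, {"x": 0, "y": 0, "z": -0.06, "turn": 0}, {"x": 0, "y": 0, "z": -0.06, "turn": 0}, {"x": 0, "y": 0, "z": -0.06, "turn": 0}]}}

```text
t: 4.63
ee_pos: [455.0, -375.2, 100.6]
orientation: [0.001, 0.732, 0.681, -0.0]
wrist_force: [0.2, -0.1, -3.3]
finger_gap: 45.5
grasp_force: 41.8
```

```bash
python3 - <<'E'
from h import *
s=r.observe();print(s["ee_pos"],s["wrist_force"],s["torque"],s["finger_gap"],s["t"])
a=save("wrist","f.png");b=save("scene","g.png")
for q in r.find_in("wrist","mat")[:2]:
  u,v,w,h=q["extent"];print("mat",np.round(q["extent"]),q["confidence"],at("wrist",(u,v),3).round())
cv2.imwrite("pics/fg.png",cv2.cvtColor(np.hstack([a[:,100:400],cv2.resize(b[130:258,120:320],(600,384))[:,:480]]),cv2.COLOR_RGB2BGR))
E
```

```text
[ 454.95774769 -375.24994661  100.6118131 ] [ 0.24349653 -0.11823126 -3.3350924 ] [ 0.06843771 -0.02749379  0.00145697] 45.476112613377495 4.6333
```

View pics/fg.png

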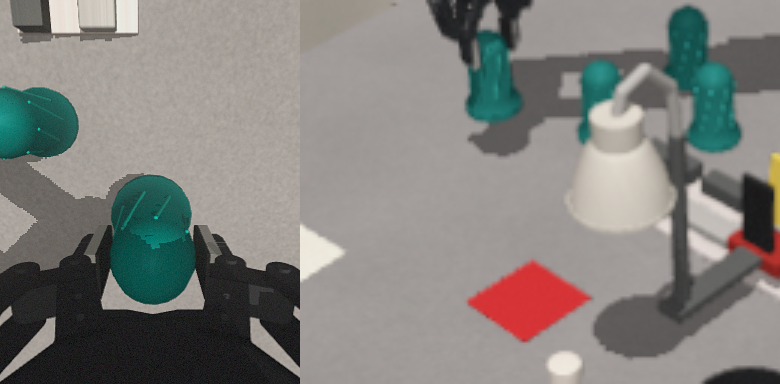

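The picture shows the casting upright between the pads, lifted clear of the table. The mat is free. I carry it to just short of the mat and look at the mat with the wrist camera.

{"op": "servo_tool", "data": {"plan": [{"x": 0.01, "y": 0.012, "z": 0, "turn": 0}, {"x": 0.03, "y": 0.034, "z": 0, "turn": 0}, {"x": 0.055, "y": 0.06, "z": 0, "turn": 0}, {"x": 0.08, "y": 0.088, "z": 0, "turn": 0}, {"x": 0.105, "y": 0.115, "z": 0, "turn": 0}, {"x": 0.128, "y": 0.14, "z": 0, "turn": 0}, {"x": 0.142, "y": 0.155, "z": 0, "turn": 0}, {"x": 0.147, "y": 0.159, "z": 0, "turn": 0}, {"x": 0.147, "y": 0.159, "z": 0, "turn": 0}, {"x": 0.147, "y": 0.159, "z": 0, "turn": 0}]}}

```text
t: 5.62
ee_pos: [623.0, -239.8, 98.6]
orientation: [-0.001, 0.732, 0.681, -0.001]
wrist_force: [-0.8, -0.9, -2.6]
finger_gap: 45.7
grasp_force: 41.9
```

```bash
python3 - <<'E'
from h import *
s=r.observe();print(s["ee_pos"],s["orientation"],s["t"])
a=save("wrist","i.png").astype(int)
m=((a[...,0]>130)&(a[...,1]<60)&(a[...,2]<60)).astype(np.uint8)
n,l,st,ce=cv2.connectedComponentsWithStats(m);k=1+np.argmax(st[1:,4]);print(st[k])
c=max(cv2.findContours((l==k).astype(np.uint8),0,2)[0],key=cv2.contourArea)
B=np.array([at("wrist",p,3)[:2] for p in c[:,0]]).astype(np.float32);q=cv2.minAreaRect(B);print("mat",q)
m=((a[...,1]>a[...,0]+25)&(a[...,2]>a[...,0]+20)).astype(np.uint8)
n,l,st,ce=cv2.connectedComponentsWithStats(m)
for i in range(1,n):
  if st[i][4]>300:print("teal",st[i],ce[i])
E
```

```text
[ 622.9511556  -239.81342397   98.62177319] [-1.04165403e-03  7.32223201e-01  6.81063632e-01 -6.54148370e-04] 5.6167
[ 200   57   97   99 7697]
mat ((624.9882202148438, -163.20114135742188), (87.87506103515625, 88.77336120605469), 85.81546020507812)
teal [ 210  176   86  128 8924] [251.60309278 240.01624832]
teal [   0  234   47   65 2217] [ 19.23500226 263.11186288]
```

{"op": "servo_tool", "data": {"plan": [{"x": 0.01, "y": 0, "z": 0, "turn": 0}, {"x": 0.03, "y": -0.002, "z": 0, "turn": 0}, {"x": 0.055, "y": -0.004, "z": 0, "turn": 0}, {"x": 0.072, "y": -0.004, "z": 0, "turn": 0}, {"x": 0.08, "y": -0.004, "z": 0, "turn": 0}, {"x": 0.08, "y": -0.004, "z": 0.01, "turn": 0}, {"x": 0.08, "y": -0.004, "z": 0.025, "turn": 0}, {"x": 0.08, "y": -0.004, "z": 0.035, "turn": 0}, {"x": 0.08, "y": -0.004, "z": 0.042, "turn": 0}, {"x": 0.08, "y": -0.004, "z": 0.045, "turn": 0}, {"x": 0.08, "y": -0.004, "z": 0.045, "turn": 0}, {"x": 0.08, "y": -0.004, "z": 0.045, "turn": 0}]}}

```text
t: 6.67
ee_pos: [625.9, -160.4, 55.0]
orientation: [0.0, 0.733, 0.681, -0.0]
wrist_force: [1.3, 0.4, -2.7]
finger_gap: 45.5
grasp_force: 41.9
```

{"op": "servo_tool", "data": {"plan": [{"x": 0, "y": 0, "z": 0.002, "turn": 0}, {"x": 0, "y": 0, "z": 0.004, "turn": 0}, {"x": 0, "y": 0, "z": 0.006, "turn": 0}, {"x": 0, "y": 0, "z": 0.007, "turn": 0}, {"x": 0, "y": 0, "z": 0.007, "turn": 0}, {"x": 0, "y": 0, "z": 0.007, "turn": 0}]}}

```text
t: 7.17
ee_pos: [625.8, -159.8, 48.0]
orientation: [-0.0, 0.732, 0.681, -0.0]
wrist_force: [0.0, -0.7, -2.0]
finger_gap: 46.0
grasp_force: 42.0
```

{"op": "servo_tool", "data": {"plan": [{"x": 0, "y": 0, "z": 0.001, "turn": 0}, {"x": 0, "y": 0, "z": 0.002, "turn": 0}, {"x": 0, "y": 0, "z": 0.003, "turn": 0}, {"x": 0, "y": 0, "z": 0.003, "turn": 0}, {"x": 0, "y": 0, "z": 0.003, "turn": 0}]}}

```text
t: 7.58
ee_pos: [626.0, -159.9, 45.3]
orientation: [0.0, 0.732, 0.681, 0.0]
wrist_force: [-0.1, 0.8, 0.6]
finger_gap: 45.7
grasp_force: 42.2
```

{"op": "servo_tool", "data": {"plan": [{"x": 0, "y": 0, "z": 0.001, "turn": 0}, {"x": 0, "y": 0, "z": 0.0015, "turn": 0}, {"x": 0, "y": 0, "z": 0.0015, "turn": 0}]}}

```text
t: 7.83
ee_pos: [626.1, -160.0, 45.2]
orientation: [0.0, 0.732, 0.681, -0.0]
wrist_force: [-5.1, 2.0, 10.0]
finger_gap: 46.0
grasp_force: 43.1
```

```bash
python3 - <<'E'
from h import *
s=r.observe();print(s["ee_pos"],s["wrist_force"],s["t"])
b=cv2.imread("pics/x.png") if 0 else save("scene","j.png");t=save("top","k.png")
for cam,a in(("scene",b.astype(int)),("top",t.astype(int))):
  m=((a[...,1]>a[...,0]+25)&(a[...,2]>a[...,0]+20)).astype(np.uint8)
  n,l,st,ce=cv2.connectedComponentsWithStats(m)
  print(cam,[(st[i].tolist(),ce[i].round(1).tolist()) for i in range(1,n) if st[i][4]>50])
  print(proj(cam,[[625,-163.2,3],[625,-163.2,70],[625,-163.2,48]]).round(1))
cv2.imwrite("pics/jk.png",cv2.cvtColor(np.hstack([cv2.resize(b[150:260,130:240],(400,400)),cv2.resize(t[120:200,260:340],(400,400))]),cv2.COLOR_RGB2BGR))
E
```

```text
[ 626.07316311 -159.98590805   45.18273571] [-5.11501865  1.98596005 10.02284068] 7.8333
scene [([464, 29, 36, 32, 908], [480.9, 44.4]), ([241, 132, 26, 49, 709], [253.6, 157.1]), ([213, 150, 14, 28, 190], [218.3, 159.8]), ([185, 202, 20, 33, 470], [194.5, 219.9])]
[[195.7 228.7]
 [193.6 211.2]
 [194.3 217. ]]
top [([335, 229, 21, 17, 260], [344.7, 236.6]), ([306, 252, 18, 16, 228], [314.3, 259.4]), ([338, 276, 20, 19, 278], [347.3, 285.0])]
[[300.5 159. ]
 [303.  154.4]
 [302.1 156. ]]
```

View pics/jk.png

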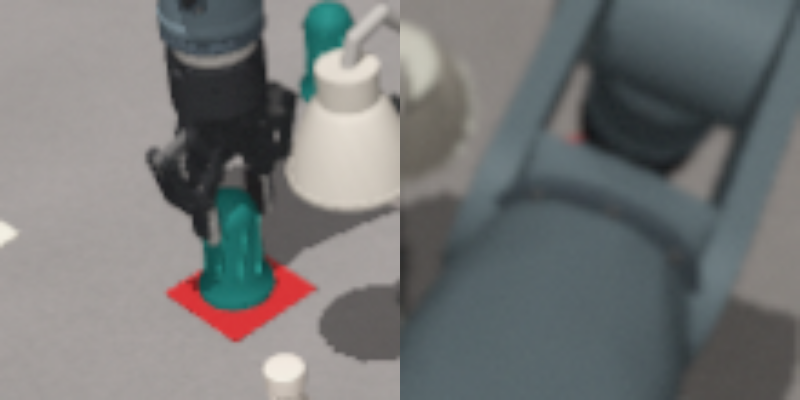

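The casting stands upright on the mat, with its foot at about (237,285) in the crop against a mat centre of (240,292). The contact force is about 10 N. I open the gripper and back off straight up.

{"op": "servo_tool", "data": {"plan": [{"x": 0, "y": 0, "z": -0.001, "turn": 0}, {"x": 0, "y": 0, "z": -0.001, "turn": 0}, {"x": 0, "y": 0, "z": -0.001, "turn": 0}, {"x": 0, "y": 0, "z": -0.001, "turn": 0}, {"x": 0, "y": 0, "z": -0.001, "turn": 0}, {"x": 0, "y": 0, "z": -0.001, "turn": 0}, {"x": 0, "y": 0, "z": -0.001, "turn": 0}, {"x": 0, "y": 0, "z": -0.001, "turn": 0}], "claw": 0.085}}

```text
t: 8.6
ee_pos: [625.8, -159.9, 44.4]
orientation: [-0.0, 0.732, 0.681, -0.0]
wrist_force: [0.5, -0.3, -0.2]
finger_gap: 84.8
grasp_force: 0.0
```

{"op": "servo_tool", "data": {"plan": [{"x": 0, "y": 0, "z": -0.01, "turn": 0}, {"x": 0, "y": 0, "z": -0.03, "turn": 0}, {"x": 0, "y": 0, "z": -0.06, "turn": 0}, {"x": 0, "y": 0, "z": -0.1, "turn": 0}, {"x": 0, "y": 0, "z": -0.135, "turn": 0}, {"x": 0, "y": 0, "z": -0.15, "turn": 0}, {"x": 0, "y": 0, "z": -0.15, "turn": 0}]}}

```text
t: 9.18
ee_pos: [628.9, -161.2, 201.7]
orientation: [0.005, 0.732, 0.681, 0.002]
wrist_force: [1.0, 0.4, 0.9]
finger_gap: 85.1
grasp_force: 0.0
```

{"op": "servo_tool", "data": {"plan": [{"x": -0.004, "y": -0.035, "z": 0, "turn": 0}, {"x": -0.008, "y": -0.075, "z": 0, "turn": 0}, {"x": -0.01, "y": -0.115, "z": 0, "turn": 0}, {"x": -0.01, "y": -0.15, "z": 0, "turn": 0}, {"x": 0, "y": -0.18, "z": 0, "turn": 0}, {"x": 0.035, "y": -0.193, "z": 0, "turn": 0}, {"x": 0.075, "y": -0.193, "z": 0, "turn": 0}, {"x": 0.11, "y": -0.193, "z": 0, "turn": 0}, {"x": 0.135, "y": -0.193, "z": 0, "turn": 0}, {"x": 0.147, "y": -0.193, "z": 0, "turn": 0}, {"x": 0.147, "y": -0.193, "z": 0, "turn": 0}, {"x": 0.147, "y": -0.193, "z": 0, "turn": 0}]}}

```text
t: 10.18
ee_pos: [443.6, 1.2, 194.0]
orientation: [-0.0, 0.732, 0.682, -0.0]
wrist_force: [0.4, -0.2, -0.1]
finger_gap: 85.0
grasp_force: 0.0
```

```bash
python3 - <<'E'
from h import *
s=r.observe();print(s["ee_pos"],s["orientation"],s["t"])
a=save("wrist","l.png");A=a.astype(int)
R,G,B=A[...,0],A[...,1],A[...,2]
y=((R>150)&(G>120)&(B<80)).astype(np.uint8)
n,l,st,ce=cv2.connectedComponentsWithStats(y);print([(st[i].tolist()) for i in range(1,n) if st[i][4]>20])
def corner(u,v,z):print((u,v),z,at("wrist",(u,v),z).round(1))
for i in range(1,n):
  if st[i][4]>50:
    x,yy,w,h,_=st[i]
    for u,v in((x,yy),(x+w,yy),(x,yy+h),(x+w,yy+h)):corner(u,v,125)
red=((R>110)&(G<60)&(B<60)).astype(np.uint8);n,l,st,ce=cv2.connectedComponentsWithStats(red)
for i in range(1,n):
  if st[i][4]>50:
    x,yy,w,h,_=st[i];print("red",st[i])
    for u,v in((x,yy),(x+w,yy),(x,yy+h),(x+w,yy+h)):corner(u,v,44)
t=save("top","m.png").astype(int)
m=((t[...,1]>t[...,0]+25)&(t[...,2]>t[...,0]+20)).astype(np.uint8)
n,l,st,ce=cv2.connectedComponentsWithStats(m);print("top",[(st[i].tolist(),ce[i].round(1).tolist(),at("top",ce[i],48).round().tolist()) for i in range(1,n) if st[i][4]>50])
cv2.imwrite("pics/lm.png",cv2.cvtColor(np.hstack([a[100:340,120:380],cv2.resize(t[130:190,270:330].astype(np.uint8),(240,240))]),cv2.COLOR_RGB2BGR))
E
```

```text
[443.62745925   1.23921246 194.04830829] [-2.41760091e-04  7.31781826e-01  6.81538818e-01 -3.73597748e-04] 10.1833
[[196, 163, 44, 53, 1081]]
(np.int32(196), np.int32(163)) 125 [396.1  33.6 125. ]
(np.int32(240), np.int32(163)) 125 [435.1  30.8 125. ]
(np.int32(196), np.int32(216)) 125 [389.7 -16.1 125. ]
(np.int32(240), np.int32(216)) 125 [430.9 -19.  125. ]
red [242 149  31  55 928]
(np.int32(242), np.int32(149)) 44 [434.1  34.8  44. ]
(np.int32(273), np.int32(149)) 44 [470.4  32.2  44. ]
(np.int32(242), np.int32(204)) 44 [428.5 -32.8  44. ]
(np.int32(273), np.int32(204)) 44 [466.9 -35.5  44. ]
red [222 154  10  17  64]
(np.int32(222), np.int32(154)) 44 [410.   30.7  44. ]
(np.int32(232), np.int32(154)) 44 [421.8  29.8  44. ]
(np.int32(222), np.int32(171)) 44 [407.9  10.4  44. ]
(np.int32(232), np.int32(171)) 44 [419.9   9.5  44. ]
red [358 242  56  34 758]
(np.int32(358), np.int32(242)) 44 [574.  -94.8  44. ]
(np.int32(414), np.int32(242)) 44 [ 646.4 -100.1   44. ]
(np.int32(358), np.int32(276)) 44 [ 575.6 -144.9   44. ]
(np.int32(414), np.int32(276)) 44 [ 650.8 -150.4   44. ]
top [([295, 149, 15, 18, 202], [302.6, 158.0], [618.0, -165.0, 48.0]), ([335, 229, 21, 16, 256], [344.7, 236.5], [353.0, -298.0, 48.0]), ([305, 251, 19, 17, 239], [314.1, 259.1], [281.0, -195.0, 48.0]), ([338, 276, 20, 18, 276], [347.2, 285.0], [197.0, -302.0, 48.0])]
```

View pics/lm.png

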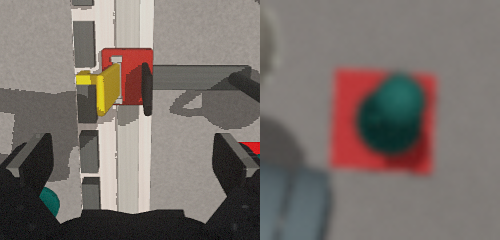

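The crops show the casting upright, its foot centred on the mat at (388,120) against a mat centre of about (384,121). The lever plate is at crop (108,88) and the post at (148,90), so the grip is at about (438.5,0). I centre the tool 8 mm beyond it in rail x, descend and pinch.

{"op": "servo_tool", "data": {"plan": [{"x": -0.002, "y": 0.003, "z": 0.02, "turn": 0}, {"x": -0.002, "y": 0.003, "z": 0.045, "turn": 0}, {"x": -0.002, "y": 0.003, "z": 0.07, "turn": 0}, {"x": -0.002, "y": 0.003, "z": 0.09, "turn": 0}, {"x": -0.002, "y": 0.003, "z": 0.102, "turn": 0}, {"x": -0.002, "y": 0.003, "z": 0.108, "turn": 0}, {"x": -0.002, "y": 0.003, "z": 0.108, "turn": 0}, {"x": -0.002, "y": 0.003, "z": 0.108, "turn": 0}]}}

```text
t: 10.95
ee_pos: [447.2, -2.1, 86.8]
orientation: [0.0, 0.733, 0.68, -0.0]
wrist_force: [0.9, 0.1, -0.3]
finger_gap: 85.0
grasp_force: 0.0
```

{"op": "servo_tool", "data": {"plan": [{"x": 0, "y": 0, "z": 0, "turn": 0}, {"x": 0, "y": 0, "z": 0, "turn": 0}, {"x": 0, "y": 0, "z": 0, "turn": 0}, {"x": 0, "y": 0, "z": 0, "turn": 0}, {"x": 0, "y": 0, "z": 0, "turn": 0}, {"x": 0, "y": 0, "z": 0, "turn": 0}, {"x": 0, "y": 0, "z": 0, "turn": 0}, {"x": 0, "y": 0, "z": 0, "turn": 0}], "claw": 0.02, "force": 40}}

```text
t: 11.62
ee_pos: [446.8, -1.3, 87.2]
orientation: [-0.0, 0.732, 0.681, -0.0]
wrist_force: [-4.1, 1.1, 6.4]
finger_gap: 28.6
grasp_force: 42.5
```

{"op": "servo_tool", "data": {"plan": [{"x": -0.002, "y": 0, "z": 0, "turn": 0}, {"x": -0.006, "y": 0, "z": 0, "turn": 0}, {"x": -0.012, "y": 0, "z": 0, "turn": 0}, {"x": -0.02, "y": 0, "z": 0, "turn": 0}, {"x": -0.028, "y": 0, "z": 0, "turn": 0}, {"x": -0.036, "y": 0, "z": 0, "turn": 0}, {"x": -0.044, "y": 0, "z": 0, "turn": 0}, {"x": -0.052, "y": 0, "z": 0, "turn": 0}, {"x": -0.06, "y": 0, "z": 0, "turn": 0}, {"x": -0.068, "y": 0, "z": 0, "turn": 0}, {"x": -0.074, "y": 0, "z": 0, "turn": 0}, {"x": -0.075, "y": 0, "z": 0, "turn": 0}]}}

```text
t: 12.62
ee_pos: [441.2, -76.5, 87.2]
orientation: [-0.0, 0.733, 0.681, -0.0]
wrist_force: [-4.2, 3.6, 7.1]
finger_gap: 29.1
grasp_force: 42.6
```

{"op": "servo_tool", "data": {"plan": [{"x": -0.002, "y": 0, "z": 0, "turn": 0}, {"x": -0.008, "y": 0, "z": 0, "turn": 0}, {"x": -0.016, "y": 0, "z": 0, "turn": 0}, {"x": -0.024, "y": 0, "z": 0, "turn": 0}, {"x": -0.032, "y": 0, "z": 0, "turn": 0}, {"x": -0.04, "y": 0, "z": 0, "turn": 0}, {"x": -0.048, "y": 0, "z": 0, "turn": 0}, {"x": -0.056, "y": 0, "z": 0, "turn": 0}, {"x": -0.064, "y": 0, "z": 0, "turn": 0}, {"x": -0.071, "y": 0, "z": 0, "turn": 0}, {"x": -0.075, "y": 0, "z": 0, "turn": 0}, {"x": -0.075, "y": 0, "z": 0, "turn": 0}]}}

```text
t: 13.62
ee_pos: [435.7, -151.8, 87.2]
orientation: [0.0, 0.732, 0.681, -0.001]
wrist_force: [-4.7, -0.8, 5.8]
finger_gap: 28.6
grasp_force: 42.3
```

```bash
python3 - <<'E'
from h import *
s=r.observe();print(s["ee_pos"],s["wrist_force"],s["t"])
a=save("wrist","n.png");A=a.astype(int);R,G,B=A[...,0],A[...,1],A[...,2]
red=((R>110)&(G<60)&(B<60)).astype(np.uint8);n,l,st,ce=cv2.connectedComponentsWithStats(red)
for i in range(1,n):
  if st[i][4]>50:
    x,y,w,h,_=st[i];print("red",st[i],at("wrist",(x+w/2,y),44).round(1),at("wrist",(x+w/2,y+h),44).round(1))
# expected grip at notch from mat
x=np.array([.9973,-.073]);yy=np.array([.073,.9973]);print("grip expected",np.array([625,-163.2])-200*x)
print("slid from 0:",np.dot(np.array(s["ee_pos"][:2])-np.array([446.8,-1.3]),yy))
E
```

```text
[ 435.6955738  -151.82082928   87.21060565] [-4.68281103 -0.84428833  5.75800652] 13.6167
red [ 402  141  102   42 2594] [ 594.9 -112.4   44. ] [ 599.  -146.3   44. ]
red [ 205  158   73   82 2063] [ 430.1 -113.9   44. ] [ 424.2 -183.9   44. ]
red [203 170  15  28 256] [ 404.6 -121.6   44. ] [ 402.  -144.8   44. ]
red [205 214  14  18 188] [ 401.7 -158.7   44. ] [ 399.9 -174.8   44. ]
red [395 219  27  12 193] [ 565.5 -174.9   44. ] [ 566.4 -185.9   44. ]
grip expected [ 425.54 -148.6 ]
slid from 0: -150.9250461577596
```

{"op": "servo_tool", "data": {"plan": [{"x": 0, "y": 0, "z": 0, "turn": 0}, {"x": 0, "y": 0, "z": 0, "turn": 0}, {"x": 0, "y": 0, "z": 0, "turn": 0}, {"x": 0, "y": 0, "z": 0, "turn": 0}, {"x": 0, "y": 0, "z": 0, "turn": 0}, {"x": 0, "y": 0, "z": 0, "turn": 0}, {"x": 0, "y": 0, "z": 0, "turn": 0}, {"x": 0, "y": 0, "z": 0, "turn": 0}], "claw": 0.085}}

```text
t: 14.33
ee_pos: [436.7, -151.3, 87.0]
orientation: [0.001, 0.732, 0.681, 0.0]
wrist_force: [0.3, -0.7, -0.5]
finger_gap: 85.1
grasp_force: 0.0
```

{"op": "servo_tool", "data": {"plan": [{"x": 0, "y": 0, "z": -0.01, "turn": 0}, {"x": 0, "y": 0, "z": -0.03, "turn": 0}, {"x": 0, "y": 0, "z": -0.06, "turn": 0}, {"x": 0, "y": 0, "z": -0.09, "turn": 0}, {"x": 0, "y": 0, "z": -0.106, "turn": 0}, {"x": 0, "y": 0, "z": -0.108, "turn": 0}, {"x": 0, "y": 0, "z": -0.108, "turn": 0}]}}

```text
t: 14.92
ee_pos: [436.9, -151.5, 196.1]
orientation: [0.002, 0.732, 0.681, 0.0]
wrist_force: [-0.7, 1.7, 0.2]
finger_gap: 85.3
grasp_force: 0.0
```

```bash
python3 - <<'E'
from h import *
s=r.observe();print(s["ee_pos"],s["wrist_force"],s["t"])
a=save("wrist","o.png");b=save("scene","p.png");A=a.astype(int);R,G,B=A[...,0],A[...,1],A[...,2]
y=((R>150)&(G>120)&(B<80)).astype(np.uint8)
n,l,st,ce=cv2.connectedComponentsWithStats(y);print([(st[i].tolist()) for i in range(1,n) if st[i][4]>20])
cv2.imwrite("pics/op.png",cv2.cvtColor(np.hstack([cv2.resize(a[130:240,170:280],(400,400),interpolation=2),cv2.resize(b[140:260,160:280],(400,400),interpolation=2)]),cv2.COLOR_RGB2BGR))
E
```

```text
[ 436.86729401 -151.51335514  196.0831234 ] [-0.65516302  1.7327197   0.19197695] 14.9167
[[192, 161, 44, 53, 1120]]
```

View pics/op.png

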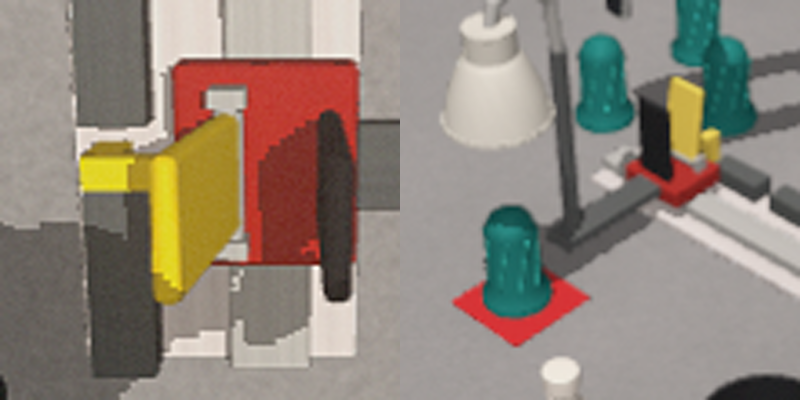

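The wrist crop shows the tooth sitting in the end notch. The lever has the same outline (44x53 px) as it had when latched at the start. The scene crop shows the casting upright on the mat and the lamp carriage lined up with it.

```bash
python3 -c "
from rig import r
print(r.job_done())"
```

```text
the job is handed in; nothing more can be done
None
```

The teal casting stands upright in the middle of the red mat, and the lamp carriage is latched in the notch above it. The job was handed in at about 15 s of the 59 s allowed; no verdict came back.

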